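# Let the carton tilt stand down level

## Robot

A 6-joint arm with a two-finger parallel gripper is mounted at the origin on the work surface. World frame = base frame: x ahead of the robot, y to its left, z up, the work surface at z = 0. Lengths are in m, angles in degrees, forces in N, time in s.
With the tool pointing down it reaches from about 0.25 to 0.725 m from the base axis. Payload 9.7 kg.
Tool frame: the origin (TCP) lies at the very end of the fingers, on their centre line; the grasp point (between the pads) lies grasp_offset behind it (grasp_offset is the distance from the TCP to the grasp point, in m); z points along the fingers, y is the line along which they close (so a half turn about z gives the same grasp; the last joint's range is limited). The gripper opens to 85 mm and grips with 20 to 120 N. Pads are 22 mm wide; open, the fingers measure 114 mm over their backs; the gripper's body (76 mm by 85 mm) begins 54 mm behind the grasp point. The pads swing forward as they close: fully open they stand 13 mm farther back than shut.
Start: joints at [-76.318, 4.979, 10.078, 95.1, 0, 90], TCP at [0.13, -0.534, 0.201] pointing down, gripper open.
Joint ranges: [-179.16, 179.16], [-48.56, 103.87], [-65.8, 70.77], [-126.05, 130.52], [-82.76, 87.17], [-180, 180]. Speed limits (degrees/s): [127.2, 127.2, 147.25, 180, 180, 180].

## Interface

Orientations are given as [roll, pitch, yaw] about the fixed x, y, z axes, in that order (R = Rz(yaw) Ry(pitch) Rx(roll)).
In Python, from workcell import get_obs, camera, calibration, job_done, recognise, cut_out, mark_of, grasp_offset gives the robot as it stands.
- The arm moves only by the tool servo_tool, never from a script. Its argument "moves" is a list of rows, each a list of 3 entries, a list of its own where there are three numbers: the turn, a rotation vector about the tool's x, y, z in degrees, then the shift along the tool's x, y, z in m, then the opening in per cent of the stroke, from 0 (shut) to 100 (fully open). In form: [[[ax, ay, az], [x, y, z], claw], ...]. A call has 1 to 12 rows; each row shifts and turns the commanded pose from where the row before left it, along the tool's axes as they then stand; what a row does not reach is not made up. A row lasts 1/10 s, in which the tool goes at most 50 mm and 8.59 degrees, less where a joint would pass 70% of its speed; a pose out of reach is approached as far as the arm can. A call is refused whole if a number of a shift passes 0.05 or a number of a turn 8.59, either way. A call with a gripper value outside its range is refused whole. The fingers move at their own pace and stop on an object; "force" is the grip in N (left out, the last holds). Time passes only in rows, so rows that do not move let the fingers close. It gives the time, the measured TCP pose, the force, the opening and the grip force at its end, in the units of the state.
- get_obs(): the state, without advancing time (a new reading comes with each control period).
- camera(name): name is "scene" or "top" or "wrist"; returns (picture, depth): 400x640x3 uint8, red, green, blue; 400x640 float32, m along the optical axis (not along the pixel's ray), 0 where there is no reading.
- calibration(name): a dict with "camera_matrix" (3x3 intrinsics, pixels), "R" (3x3) and "t" (3): a world point X has camera coordinates R X + t. Camera axes: x right, y down, z forward; pixel columns grow to the right and rows downward; lengths in m; the calibration is good to about 2 mm. A picture is of the moment at which its call begins: read the wrist's pose just before it. calibration takes no time and is no camera call; for the wrist camera it gives the pose at the moment of the call.
- job_done(): hands the job in; it is judged then, once.
Trained networks look in the newest picture that a camera, given by its name, has taken for a name from the list of things; names that differ only in an ending like _2 or _b are one class to them, and where a whole thing is asked for, a point or a joint stands for the part that bears it (a point fixed in the world has none). Each returns a list of dicts, best first, with "score" (0 to 1); they miss things now and then, are a little off and sometimes report something else, mostly with a low value. They report only what shows in the picture. A call takes as long as a camera call.
- recognise(name, camera): "xyz" ([x, y, z] in m, in the coordinates of the camera as it stood for that picture, good to about 4 mm: the middle of the surface that is visible of it).
- cut_out(name, camera): "mask" (400x640 bool, what is visible of it).
- mark_of(name, camera): "xyz" ([x, y, z] in m, in the coordinates of the camera as it stood for that picture, good to about 4 mm: a listed point, or the origin of a listed thing).
The state is a dict: "time": time; "q": joint angles; "qd": joint speeds; "joint_efforts": joint torques, N m; "ee_pos": TCP position; "tcp_rot": TCP orientation; "wrist_force": force on the tool from outside, world axes, zero at the start; "torque": the same for the moment, N m; "opening": finger opening in m; "grasp_force": force on a finger pad.
Only numpy, scipy, OpenCV 4.12 (cv2) and the standard library are available. Lean on these libraries where they do the work, as an engineer would, in place of code of your own. Each camera call takes 0.05 s, during which the arm holds its last target. There are 200 camera calls.

## Task

The carton on the tilt stand is packed and has to come down level for taping. Press the thumb tab of the ratchet pawl down so that the pawl swings clear of the teeth and stays there, then push the side arm down by its grip, past the teeth, until the stand lies fully down on its stops with the pawl still free. Only press and push, without forcing: do not raise the arm, do not press on the carton, and leave the knife, the tape roll and the loose orange box where they lie.

Things in the scene. Friction and masses are not known exactly. Their poses are not given: they have to be found in the camera images.
- stand: Steel frame of the carton tilt stand, bolted to the bench, 310 x 315 mm, rails 30 mm high. Origin: on the bench, under the middle of the hinge axis. x: level, from the hinge away from the robot; y: along the hinge, to the left. An upright toothed quadrant (radius 220 mm about the hinge, four teeth, 185 mm high) stands on its right rail (y = -147 mm); side arm, tab and grip are right of it.
- stand_hinge (a point): Middle of the hinge axis, 50 mm above the bench. The axis is the stand's y axis. Deck, side arm, pawl and carton all turn about it.
- deck (a joint): Tilt of deck and side arm, rad: 0 = level, down on the stops; larger = far end and grip raised; starts at 0.44 to 0.54. With the pawl in, the arm goes down to about 0.435 at most and locks on a tooth (teeth every 0.18 rad). With the pawl free a stiff, damped friction hinge holds it wherever it is left: about 4 to 10 N down on the grip moves it; 0.05 to 0.1 m/s is a good pace.
- pawl (a joint): Ratchet pawl on the side arm, rad: 0 = fully in the teeth (the start), above about 0.15 = clear of them, 0.30 = fully pressed, at its stop. It turns stiffly on a spring washer and stays where it is left. Its pin lies 234 mm from the hinge along the arm and 46 mm above the arm's centre line.
- pawl_tab (a point): Centre of the top face of the pawl's thumb tab: a ribbed steel plate 36 mm (along the arm) x 46 mm (along the hinge) x 5 mm, at y = -180 mm of the stand. It is level when joint deck is 0.48. It is 46 mm from the pawl's pin, on the hinge side: pressing it straight down frees the pawl, with about 5 to 7 N; full travel 14 mm. Pressed harder at its stop it pushes the arm down.
- lever_grip (a point): On top of the middle of the black plastic grip at the end of the side arm: a round bar 30 mm thick, 90 mm long, parallel to the hinge, its axis 262 mm from the hinge; this point is 15 mm off the grip's axis, square to the deck, at y = -217 mm of the stand. Arm level: it is 65 mm above the bench. Nothing stands over or beside the grip.
- carton: Open cardboard carton 225 x 180 x 100 mm high with three orange boxes, sitting in the deck between its lips and moving with it, to the left of the quadrant. Origin: centre of its underside; x away from the hinge along the deck, z square to the deck. Its right wall is about 80 mm left of the tab.
- knife: Red and black box cutter lying loose on the bench, 165 x 20 mm, 16 mm high, right of the stand's hinge end. Origin: on its underside near the middle, x along it. Leave it.
- tape_roll: Loose brown roll of packing tape lying flat to the right of the grip's end, 104 mm across, 48 mm high. Origin: centre of its underside. Leave it.
- slim_box: Loose orange box 212 x 88 x 52 mm lying on the bench well to the right of the stand. Origin: centre of its underside, x along it. Leave it.

How it is judged:
By the outcome, as a careful person would: the job done as asked, in the order asked, and still so for the second after the job is handed in, with the robot touching nothing.
It also fails if it takes over 45 s, if anything falls off the work surface, if the arm or the gripper's body presses on something with over 40 N, if the wrist force passes 120 N, or if a joint passes its speed limit or range.

## Working session

There is one attempt and no reset: what is moved stays moved. The work goes in short steps, Python scripts to look and compute and a tool call to move; the robot and the scene stay as the last step left them, time stands still between calls to the robot, and variables do not carry over. Pictures are saved under pics/ and viewed, at most 10 in all, crops included, and the job is handed in when it is done.

Besides the shell and the picture viewer there is one more tool, called after "Emit:" by a JSON object that holds its "fn" and its "kwargs". servo_tool: Moves the arm, as the interface text tells. Its arguments: {"type":"object","properties":{"moves":{"type":"array"},"force":{"type":"number"}},"required":["moves"]}

```bash
mkdir -p pics
cat > h.py <<'E'
import numpy as np, cv2
from workcell import *
def snap(cam,fn=None):
    c=calibration(cam); p,d=camera(cam)
    if fn: cv2.imwrite('pics/'+fn,p[:,:,::-1])
    return c,p,d
def w(c,x): return np.array(c['R']).T@(np.array(x)-np.array(c['t']))
def px(c,X):
    q=np.array(c['camera_matrix'])@(np.array(c['R'])@X+np.array(c['t'])); return (q[:2]/q[2]).round()
E
python3 - <<'E'
from h import *
o=get_obs(); print(o['time'],o['ee_pos'],o['tcp_rot'],o['q'],o['opening'],grasp_offset)
for cam in ['scene','top']:
    c,p,d=snap(cam,cam+'0.png')
    for n in ['stand','stand_hinge','pawl_tab','lever_grip','carton','knife','tape_roll','slim_box']:
        try:
            for r in mark_of(n,cam)[:2]:
                X=w(c,r['xyz']); print(cam,n,round(r['score'],2),X.round(3),px(c,X))
        except Exception as e: print(n,e)
E
```

```text
0.0 [ 0.1300309  -0.53414545  0.20079676] [-1.79925276e+02  1.33887814e-04  1.36827428e+01] [-7.63181216e+01  5.01168365e+00  1.00366052e+01  9.50996456e+01
 -1.35015006e-04  8.99991358e+01] 0.08532989452328206 0.0187
scene stand 0.9 [ 0.381  0.095 -0.   ] [298. 166.]
scene stand_hinge 0.86 [0.377 0.1   0.05 ] [297. 153.]
scene stand_hinge 0.43 [ 0.379  0.097 -0.   ] [298. 165.]
scene pawl_tab 0.71 [ 0.409 -0.189  0.006] [281. 251.]
scene pawl_tab 0.54 [ 0.524 -0.073  0.203] [336. 181.]
scene lever_grip 0.89 [ 0.615 -0.111  0.177] [371. 208.]
scene carton 0.69 [0.499 0.129 0.108] [342. 141.]
scene carton 0.24 [ 0.616 -0.112  0.176] [371. 209.]
scene knife 0.94 [ 0.408 -0.19   0.004] [280. 252.]
scene knife 0.61 [ 0.617 -0.109  0.181] [372. 206.]
scene tape_roll 0.66 [ 0.623 -0.27   0.005] [355. 299.]
scene tape_roll 0.34 [ 0.618 -0.112  0.177] [371. 209.]
scene slim_box 0.88 [ 0.465 -0.423  0.001] [276. 345.]
top stand 0.66 [0.375 0.103 0.002] [242. 250.]
top stand_hinge 0.59 [0.381 0.1   0.052] [240. 246.]
top pawl_tab 0.84 [ 0.528 -0.074  0.201] [310. 175.]
top carton 0.72 [0.501 0.129 0.109] [224. 194.]
top knife 0.88 [ 0.415 -0.191  0.   ] [358. 232.]
top tape_roll 0.8 [ 0.624 -0.272  0.001] [386. 151.]
top slim_box 0.71 [ 0.458 -0.425 -0.002] [448. 213.]
```

View pics/scene0.png

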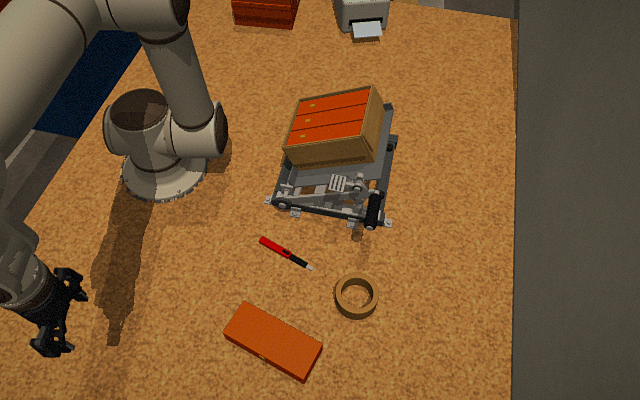

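View pics/top0.png

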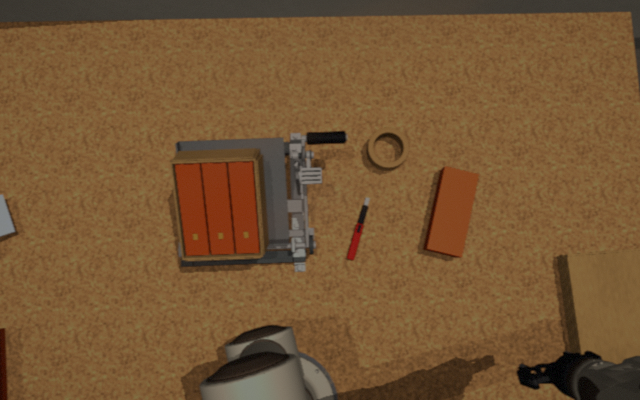

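The scene view shows the ribbed tab at about (336,181) and the grip at (372,208). The top view puts them at (310,175) and (326,138). The network marks match the geometry, with the stand yawed about 2.3° and the deck tilted about 0.45–0.48. I'll raise the tool, turn it, shut the fingers and approach.

Emit:
{"fn": "servo_tool", "kwargs": {"moves": [[[0,0,5.7],[0,0,-0.05],0],[[0,0,5.7],[0,0,-0.05],0],[[0,0,0],[0.031,-0.034,-0.004],0],[[0,0,0],[0.031,-0.034,-0.004],0],[[0,0,0],[0.031,-0.034,-0.004],0],[[0,0,0],[0.031,-0.034,-0.004],0],[[0,0,0],[0.031,-0.034,-0.004],0],[[0,0,0],[0.031,-0.034,-0.004],0],[[0,0,0],[0.031,-0.034,0],0],[[0,0,0],[0.031,-0.034,0],0],[[0,0,0],[0.031,-0.034,0],0],[[0,0,0],[0.02,-0.02,0],0]]}}

```text
time: 2.1
ee_pos: [0.4172, -0.1943, 0.3256]
tcp_rot: [-180.0, -0.0, 2.4]
wrist_force: [-0.9, -0.1, -0.9]
opening: 0.0002
grasp_force: 0.0
```

Run:
```python
from h import *
o=get_obs(); print(o['time'],o['ee_pos'],o['tcp_rot'],o['opening'],o['wrist_force'])
c,p,d=snap('wrist','wrist1.png')
for n in ['stand','stand_hinge','pawl_tab','lever_grip']:
    for r in mark_of(n,'wrist')[:2]:
        X=w(c,r['xyz']); print(n,round(r['score'],2),X.round(3),px(c,X))
```

```text
2.1 [ 0.41721283 -0.19433645  0.3256292 ] [-1.79994438e+02 -3.24570853e-02  2.38834205e+00] 0.0001669210488978679 [-0.87829074 -0.1479184  -0.91574197]
stand 0.56 [0.378 0.102 0.002] [111. 161.]
pawl_tab 0.59 [ 0.533 -0.072  0.202] [164.  30.]
```

View pics/wrist1.png

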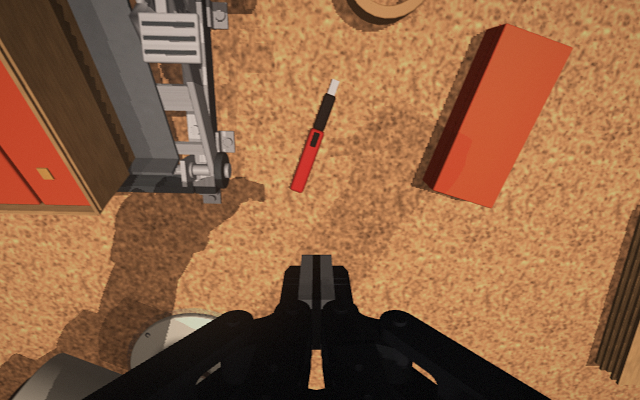

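The wrist view shows the whole ribbed tab around (168,38), beside the quadrant. The shut fingers are narrow, about as wide as the tab. I'll measure the tab plate from depth.

Run:
```python
from h import *
def cloud(cam,name,pt=True):
    c,p,d=snap(cam)
    rs=cut_out(name,cam)
    if not rs: print(cam,name,'none'); return
    K=np.array(c['camera_matrix']); K_=np.linalg.inv(K)
    v,u=np.nonzero((d>0)); P=(K_@np.c_[u,v,np.ones(len(u))].T)*d[v,u]
    W=np.full(d.shape+(3,),np.nan); W[v,u]=(np.array(c['R']).T@(P-np.array(c['t'])[:,None])).T
    for r in rs[:2]:
        q=W[r['mask']]; q=q[~np.isnan(q[:,0])]
        print(cam,name,round(r['score'],2),len(q),'med',np.median(q,0).round(4),'p5',np.percentile(q,5,0).round(3),'p95',np.percentile(q,95,0).round(3))
        if name=='pawl_tab':
            s=q[(q[:,2]>.19)&(abs(q[:,0]-.526)<.03)&(abs(q[:,1]+.075)<.03)]
            print('  top pts',len(s),s.mean(0).round(4),'minmax',np.percentile(s,2,0).round(4),np.percentile(s,98,0).round(4), 'plane',np.linalg.lstsq(np.c_[s[:,:2],np.ones(len(s))],s[:,2],rcond=None)[0].round(3))
for cam in ['wrist','top','scene']: cloud(cam,'pawl_tab'); cloud(cam,'lever_grip')
```

```text
wrist pawl_tab 0.56 3268 med [ 0.5285 -0.075   0.2012] p5 [ 0.511 -0.097  0.198] p95 [ 0.546 -0.055  0.203]
  top pts 3167 [ 0.5282 -0.0766  0.2012] minmax [ 0.5098 -0.0986  0.1984] [ 0.5494 -0.0545  0.2034] plane [-0.043  0.005  0.225]
wrist lever_grip none
top pawl_tab 0.97 421 med [ 0.5315 -0.073   0.2007] p5 [ 0.511 -0.097  0.197] p95 [ 0.574 -0.045  0.205]
  top pts 335 [ 0.5274 -0.077   0.2008] minmax [ 0.5096 -0.0992  0.1963] [ 0.55   -0.0556  0.2056] plane [-0.064 -0.018  0.233]
top lever_grip 0.6 15052 med [0.4889 0.0817 0.1753] p5 [ 0.369 -0.075  0.069] p95 [0.613 0.205 0.235]
scene pawl_tab 0.87 376 med [ 0.5359 -0.0707  0.201 ] p5 [ 0.512 -0.097  0.174] p95 [ 0.577 -0.038  0.205]
  top pts 268 [ 0.5288 -0.077   0.2011] minmax [ 0.5104 -0.0984  0.1967] [ 0.5531 -0.0551  0.2053] plane [-0.062  0.     0.234]
scene pawl_tab 0.3 10967 med [0.502  0.0402 0.1694] p5 [ 0.374 -0.081  0.064] p95 [0.615 0.206 0.234]
  top pts 280 [ 0.5284 -0.0769  0.2011] minmax [ 0.5095 -0.0985  0.1967] [ 0.5528 -0.054   0.2053] plane [-0.064 -0.002  0.235]
scene lever_grip 0.93 10503 med [0.5018 0.0405 0.1713] p5 [ 0.377 -0.081  0.071] p95 [0.613 0.203 0.234]
scene lever_grip 0.43 373 med [ 0.534  -0.0707  0.201 ] p5 [ 0.511 -0.097  0.194] p95 [ 0.576 -0.04   0.205]
```

Emit:
{"fn": "servo_tool", "kwargs": {"moves": [[[0,0,0],[0.0286,-0.0282,0],0],[[0,0,0],[0.0286,-0.0282,0],0],[[0,0,0],[0.0286,-0.0282,0],0],[[0,0,0],[0.0286,-0.0282,0],0],[[0,0,0],[0,0,0.03],0],[[0,0,0],[0,0,0.03],0],[[0,0,0],[0,0,0.03],0],[[0,0,0],[0,0,0.015],0],[[0,0,0],[0,0,0],0],[[0,0,0],[0,0,0],0]]}}

```text
time: 3.95
ee_pos: [0.5257, -0.0795, 0.2211]
tcp_rot: [180.0, -0.0, 2.3]
wrist_force: [-0.4, -0.8, 0.8]
opening: 0.0001
grasp_force: 0.0
```

Emit:
{"fn": "servo_tool", "kwargs": {"moves": [[[0,0,0],[0,0,0.008],0],[[0,0,0],[0,0,0.006],0],[[0,0,0],[0,0,0.003],0],[[0,0,0],[0,0,0.003],0],[[0,0,0],[0,0,0.002],0],[[0,0,0],[0,0,0.002],0],[[0,0,0],[0,0,0],0]]}}

```text
time: 4.65
ee_pos: [0.5256, -0.0795, 0.1963]
tcp_rot: [-180.0, 0.0, 2.3]
wrist_force: [0.7, 0.1, 0.2]
opening: -0.0004
grasp_force: 0.0
```

Emit:
{"fn": "servo_tool", "kwargs": {"moves": [[[0,0,0],[0,0,0.002],0],[[0,0,0],[0,0,0.001],0]]}}

```text
time: 4.85
ee_pos: [0.5258, -0.0795, 0.1934]
tcp_rot: [180.0, -0.0, 2.3]
wrist_force: [-0.3, -0.2, 0.1]
opening: 0.0005
grasp_force: 0.0
```

Emit:
{"fn": "servo_tool", "kwargs": {"moves": [[[0,0,0],[0,0,0.002],0],[[0,0,0],[0,0,0.001],0]]}}

```text
time: 5.05
ee_pos: [0.5256, -0.0795, 0.1903]
tcp_rot: [-180.0, 0.0, 2.3]
wrist_force: [-0.4, 0.2, -0.2]
opening: 0.0
grasp_force: 0.0
```

There's still no contact force 11 mm below the measured top, so I'll look before going on.

Run:
```python
from h import *
c,p,d=snap('wrist'); c2,p2,d2=snap('scene')
a=cv2.resize(p[100:400,120:520],(800,600)); 
cv2.imwrite('pics/w2.png',a[:,:,::-1])
b=cv2.resize(p2[120:240,260:420],(800,600),interpolation=cv2.INTER_CUBIC); cv2.imwrite('pics/s2.png',b[:,:,::-1])
o=get_obs(); print(o['wrist_force'],o['ee_pos'])
```

```text
[-0.11765179 -0.07581876  0.83730201] [ 0.52561911 -0.07944033  0.1902653 ]
```

View pics/w2.png

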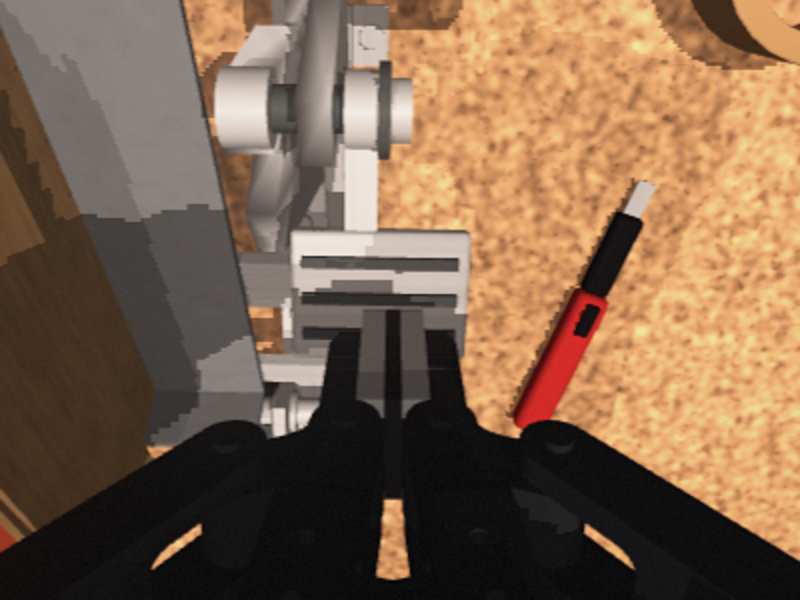

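View pics/s2.png

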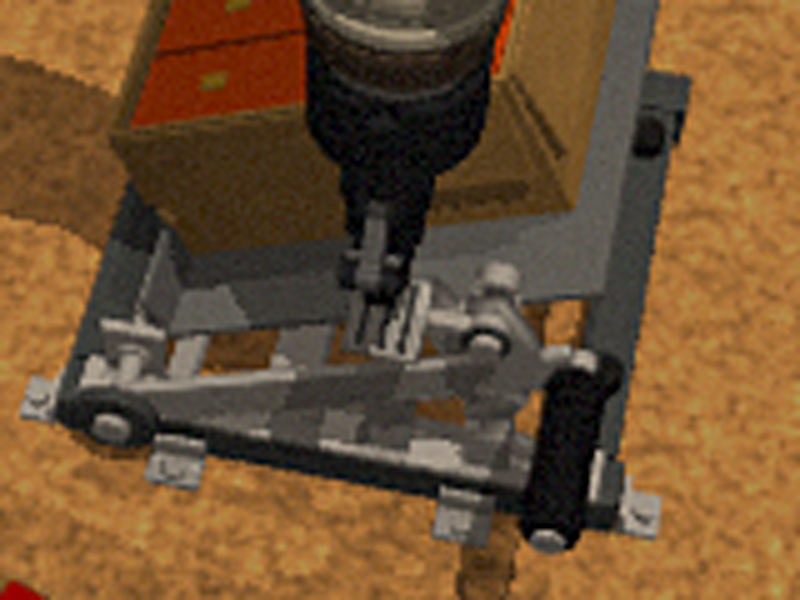

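The wrist crop shows the fingertips above the middle of the tab, with nothing else touched. I'll measure the current tab height from depth.

Run:
```python
from h import *
for cam in ['wrist','scene']:
    c,p,d=snap(cam); K_=np.linalg.inv(np.array(c['camera_matrix']))
    v,u=np.nonzero(d>0); P=(K_@np.c_[u,v,np.ones(len(u))].T)*d[v,u]
    W=(np.array(c['R']).T@(P-np.array(c['t'])[:,None])).T
    for x0,x1 in [(.51,.52),(.52,.53),(.53,.536),(.536,.542),(.542,.548)]:
        s=W[(W[:,0]>x0)&(W[:,0]<x1)&(W[:,1]>-.098)&(W[:,1]<-.057)&(W[:,2]>.15)&(W[:,2]<.22)]
        if len(s): print(cam,x0,len(s),np.percentile(s[:,2],[10,50,90]).round(4))
    print(px(c,get_obs()['ee_pos']))
```

```text
wrist 0.51 386 [0.2009 0.2018 0.2029]
wrist 0.52 1173 [0.2006 0.2016 0.2026]
wrist 0.53 784 [0.2003 0.2011 0.2018]
wrist 0.536 970 [0.2001 0.2012 0.2024]
wrist 0.542 722 [0.1986 0.2002 0.2012]
[317. 242.]
scene 0.51 42 [0.1995 0.2013 0.2038]
scene 0.52 40 [0.1988 0.2015 0.2037]
scene 0.53 32 [0.1993 0.2013 0.2039]
scene 0.536 41 [0.199  0.2012 0.2026]
scene 0.542 24 [0.1969 0.2006 0.2024]
[336. 186.]
```

The tab is unmoved at z≈0.201, so the real fingertips sit somewhat above the reported TCP. I'll continue in small steps and watch the force.

Emit:
{"fn": "servo_tool", "kwargs": {"moves": [[[0,0,0],[0,0,0.002],0],[[0,0,0],[0,0,0.001],0]]}}

```text
time: 5.45
ee_pos: [0.5257, -0.0795, 0.1873]
tcp_rot: [-180.0, 0.0, 2.3]
wrist_force: [-0.3, 0.2, -0.4]
opening: 0.0003
grasp_force: 0.0
```

Emit:
{"fn": "servo_tool", "kwargs": {"moves": [[[0,0,0],[0,0,0.002],0],[[0,0,0],[0,0,0.001],0]]}}

```text
time: 5.65
ee_pos: [0.5256, -0.0795, 0.1842]
tcp_rot: [-180.0, 0.0, 2.3]
wrist_force: [-0.1, -0.3, -0.9]
opening: -0.0002
grasp_force: 0.0
```

Emit:
{"fn": "servo_tool", "kwargs": {"moves": [[[0,0,0],[0,0,0.002],0],[[0,0,0],[0,0,0.001],0]]}}

```text
time: 5.85
ee_pos: [0.5256, -0.0795, 0.1812]
tcp_rot: [-180.0, 0.0, 2.3]
wrist_force: [-1.1, 0.4, -0.1]
opening: 0.0001
grasp_force: 0.0
```

```bash
cat >> h.py <<'E'
def pts(cam):
    c,p,d=snap(cam); K_=np.linalg.inv(np.array(c['camera_matrix']))
    v,u=np.nonzero(d>0); P=(K_@np.c_[u,v,np.ones(len(u))].T)*d[v,u]
    return c,p,d,(np.array(c['R']).T@(P-np.array(c['t'])[:,None])).T
def tab():
    for cam in ['wrist','scene']:
        c,p,d,W=pts(cam)
        for x0,x1 in [(.51,.52),(.53,.536),(.536,.542),(.542,.548)]:
            s=W[(W[:,0]>x0)&(W[:,0]<x1)&(W[:,1]>-.098)&(W[:,1]<-.057)&(W[:,2]>.15)&(W[:,2]<.22)]
            if len(s): print(cam,x0,len(s),np.percentile(s[:,2],[10,50,90]).round(4))
E
python3 - <<'E'
from h import *
tab()
c,p,d,W=pts('wrist'); c2,p2,d2=snap('scene')
print(d[235:330:6,317].round(3))
print(px(c,np.array(get_obs()['ee_pos'])), np.array(c['R']).T@-np.array(c['t']))
a=np.vstack([cv2.resize(p[170:320,200:500],(600,300)),cv2.resize(p2[140:220,280:440],(600,300),interpolation=cv2.INTER_CUBIC)])
cv2.imwrite('pics/w3.png',a[:,:,::-1])
E
```

```text
wrist 0.51 269 [0.2009 0.2018 0.2029]
wrist 0.53 905 [0.2003 0.2011 0.2021]
wrist 0.536 1166 [0.2002 0.2014 0.2157]
wrist 0.542 830 [0.1985 0.2001 0.2012]
scene 0.51 33 [0.1986 0.2019 0.2046]
scene 0.53 30 [0.1989 0.2013 0.2155]
scene 0.536 40 [0.199  0.2012 0.2038]
scene 0.542 24 [0.1972 0.2002 0.2028]
[0.168 0.168 0.169 0.172 0.15  0.146 0.142 0.136 0.133 0.13  0.125 0.123
 0.125 0.125 0.126 0.127]
[317. 242.] [ 0.60962109 -0.0757489   0.35438418]
```

View pics/w3.png

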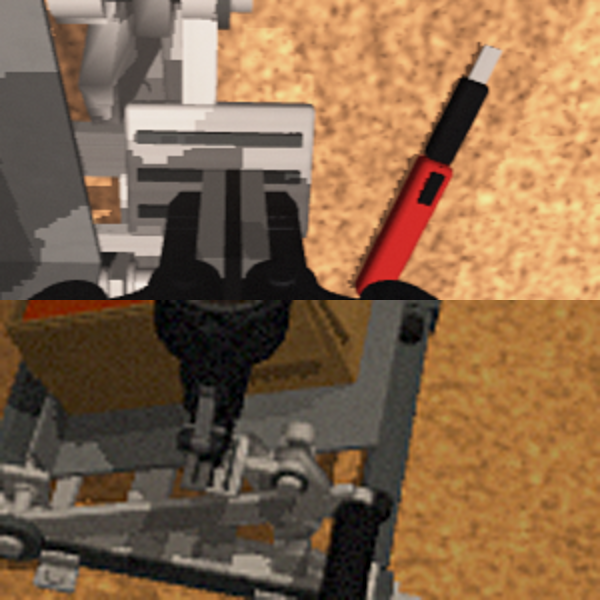

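The fingertips still show above the tab, at rows ~254 and up in the wrist picture. I'll compute the world position of the visible fingertip pixels.

Run:
```python
from h import *
for cam in ['wrist','scene']:
    c,p,d,W=pts(cam); K_=np.linalg.inv(np.array(c['camera_matrix']))
    if cam=='wrist':
        for u in (310,325):
            for r in range(247,285,3): print(u,r,(np.array(c['R']).T@(K_@[u,r,1]*d[r,u]-np.array(c['t']))).round(4))
    s=W[(abs(W[:,0]-.5257)<.02)&(abs(W[:,1]+.0795)<.02)&(W[:,2]>.203)&(W[:,2]<.25)]
    print(cam,len(s),np.histogram(s[:,2],np.arange(.203,.25,.004)))
o=get_obs(); print(o['ee_pos'],o['wrist_force'],o['q'],o['joint_efforts'])
```

```text
310 247 [ 0.5326 -0.0759  0.2012]
310 250 [ 0.5313 -0.076   0.2018]
310 253 [ 0.5291 -0.076   0.2007]
310 256 [ 0.5362 -0.076   0.217 ]
310 259 [ 0.5361 -0.0761  0.2197]
310 262 [ 0.5363 -0.0761  0.2226]
310 265 [ 0.5364 -0.0762  0.2253]
310 268 [ 0.536  -0.0762  0.2271]
310 271 [ 0.5365 -0.0762  0.2303]
310 274 [ 0.5369 -0.0763  0.2334]
310 277 [ 0.5363 -0.0763  0.2347]
310 280 [ 0.5364 -0.0764  0.237 ]
310 283 [ 0.5366 -0.0764  0.2393]
325 247 [ 0.5326 -0.0832  0.2006]
325 250 [ 0.5309 -0.0833  0.2004]
325 253 [ 0.5294 -0.0834  0.2007]
325 256 [ 0.537  -0.0826  0.2181]
325 259 [ 0.5367 -0.0826  0.2202]
325 262 [ 0.5362 -0.0825  0.2221]
325 265 [ 0.5368 -0.0824  0.2256]
325 268 [ 0.537  -0.0823  0.2284]
325 271 [ 0.5369 -0.0823  0.2306]
325 274 [ 0.5372 -0.0822  0.2335]
325 277 [ 0.5367 -0.0822  0.2348]
325 280 [ 0.537  -0.0821  0.2375]
325 283 [ 0.5367 -0.0821  0.2391]
wrist 3092 (array([ 69,   0,   0, 100, 258, 310, 326, 353, 388, 416, 301]), array([0.203, 0.207, 0.211, 0.215, 0.219, 0.223, 0.227, 0.231, 0.235,
       0.239, 0.243, 0.247]))
scene 50 (array([25,  0,  2,  6,  3, 10,  3,  0,  0,  1,  0]), array([0.203, 0.207, 0.211, 0.215, 0.219, 0.223, 0.227, 0.231, 0.235,
       0.239, 0.243, 0.247]))
[ 0.52572539 -0.07950149  0.18157741] [-0.05645552  0.00729505  1.22120037] [-8.59825646e+00  2.06738571e+00  4.80644469e+00  9.27308967e+01
 -1.68548728e-03  1.69119838e+02] [ 1.67571750e-03 -4.90056074e+01  4.66949093e+01 -5.01869181e-04
  2.47667776e-04 -4.73962382e-05]
```

Both cameras put the visible tips at z≈0.216, about 34 mm above the reported TCP. Contact is therefore due about 15 mm lower, so I'll approach by measured force.

Emit:
{"fn": "servo_tool", "kwargs": {"moves": [[[0,0,0],[0,0,0.003],0],[[0,0,0],[0,0,0.003],0],[[0,0,0],[0,0,0.003],0],[[0,0,0],[0,0,0.001],0]]}}

```text
time: 6.55
ee_pos: [0.5255, -0.0794, 0.1709]
tcp_rot: [-180.0, 0.0, 2.3]
wrist_force: [-0.6, 0.5, 0.7]
opening: -0.0001
grasp_force: 0.7
```

Emit:
{"fn": "servo_tool", "kwargs": {"moves": [[[0,0,0],[0,0,0.002],0],[[0,0,0],[0,0,0.001],0]]}}

```text
time: 6.75
ee_pos: [0.5254, -0.0795, 0.1687]
tcp_rot: [180.0, 0.0, 2.3]
wrist_force: [-3.8, 0.5, 5.4]
opening: -0.0004
grasp_force: 2.7
```

Emit:
{"fn": "servo_tool", "kwargs": {"moves": [[[0,0,0],[0,0,0.002],0],[[0,0,0],[0,0,0.001],0]]}}

```text
time: 6.95
ee_pos: [0.5254, -0.0795, 0.1658]
tcp_rot: [180.0, -0.0, 2.3]
wrist_force: [-4.1, -0.2, 5.1]
opening: 0.0
grasp_force: 2.8
```

Contact at ee z≈0.170 with about 5 N, as expected. Pressing on.

Emit:
{"fn": "servo_tool", "kwargs": {"moves": [[[0,0,0],[0,0,0.002],0],[[0,0,0],[0,0,0.002],0],[[0,0,0],[0,0,0.001],0]]}}

```text
time: 7.25
ee_pos: [0.5255, -0.0795, 0.1608]
tcp_rot: [180.0, -0.0, 2.3]
wrist_force: [-3.2, -0.0, 4.5]
opening: -0.0001
grasp_force: 2.8
```

Emit:
{"fn": "servo_tool", "kwargs": {"moves": [[[0,0,0],[0,0,0.002],0],[[0,0,0],[0,0,0.001],0]]}}

```text
time: 7.45
ee_pos: [0.5257, -0.0795, 0.1577]
tcp_rot: [180.0, -0.0, 2.3]
wrist_force: [-1.9, 0.0, 4.9]
opening: -0.0002
grasp_force: 2.7
```

Run:
```python
from h import *
tab(); o=get_obs(); print(o['ee_pos'],o['wrist_force'])
```

```text
wrist 0.51 223 [0.1829 0.1846 0.186 ]
wrist 0.53 1715 [0.188  0.2033 0.2169]
wrist 0.536 2132 [0.1898 0.1924 0.2156]
wrist 0.542 1040 [0.1884 0.1905 0.1914]
scene 0.51 26 [0.1819 0.1845 0.1911]
scene 0.53 26 [0.1869 0.1896 0.2041]
scene 0.536 37 [0.1883 0.1906 0.192 ]
scene 0.542 23 [0.1877 0.1906 0.193 ]
[ 0.52571823 -0.07945068  0.15757487] [-3.08382037  1.19252107  3.81139649]
```

The tab slope has changed by about 0.27 rad and the force is steady, so the pawl is well clear. One more millimetre, then I'll lift off and move over the grip.

Emit:
{"fn": "servo_tool", "kwargs": {"moves": [[[0,0,0],[0,0,0.001],0],[[0,0,0],[0,0,-0.01],0],[[0,0,0],[0,0,-0.03],0],[[0,0,0],[0,0,-0.03],0],[[0,0,0],[0,0,-0.02],0],[[0,0,0],[0,0,0],0],[[0,0,0],[0,0,0],0]]}}

```text
time: 8.25
ee_pos: [0.5261, -0.0795, 0.2465]
tcp_rot: [180.0, -0.0, 2.3]
wrist_force: [-0.7, 0.2, -0.4]
opening: 0.0002
grasp_force: 0.0
```

Run:
```python
from h import *
tab(); o=get_obs(); print(o['time'],o['ee_pos'],o['wrist_force'])
for cam in ['wrist','top','scene']:
    c,p,d,W=pts(cam)
    # grip: box near (0.615,-0.111)
    s=W[(abs(W[:,0]-.615)<.04)&(W[:,1]<-.075)&(W[:,1]>-.18)&(W[:,2]>.14)&(W[:,2]<.2)]
    if len(s)>10:
        t=s[s[:,2]>np.percentile(s[:,2],98)-.004]
        print(cam,'grip',len(s),np.percentile(s,[2,50,98],axis=0).round(4).tolist(),'top',t.mean(0).round(4))
```

```text
wrist 0.51 576 [0.1816 0.1833 0.1852]
wrist 0.53 403 [0.1866 0.1876 0.1888]
wrist 0.536 477 [0.1887 0.1896 0.1906]
wrist 0.542 433 [0.188  0.1899 0.1909]
scene 0.51 58 [0.1808 0.1833 0.1852]
scene 0.53 35 [0.1855 0.1885 0.1913]
scene 0.536 38 [0.1872 0.1892 0.1919]
scene 0.542 26 [0.1882 0.1905 0.1917]
8.35 [ 0.5255323  -0.07945737  0.24537654] [-1.0312125  -0.15217815  1.09511175]
wrist grip 5679 [[0.6066, -0.1544, 0.1654], [0.6208, -0.1148, 0.1755], [0.6346, -0.0764, 0.1791]] top [ 0.62   -0.1139  0.1774]
scene grip 432 [[0.5813, -0.1581, 0.1607], [0.6201, -0.1208, 0.1749], [0.6343, -0.0762, 0.1947]] top [ 0.581  -0.0792  0.1959]
```

The pawl stayed at about 0.28–0.3 after release. The grip's axis is at x≈0.621 with its top at z≈0.178. I'll go over the outer half of the grip, clear of the pawl boss.

Emit:
{"fn": "servo_tool", "kwargs": {"moves": [[[0,0,0],[0.0311,0.0178,0],0],[[0,0,0],[0.0311,0.0178,0],0],[[0,0,0],[0.0312,0.0177,0],0],[[0,0,0],[0,0,0.03],0],[[0,0,0],[0,0,0.03],0],[[0,0,0],[0,0,0.02],0],[[0,0,0],[0,0,0.01],0],[[0,0,0],[0,0,0],0]]}}

```text
time: 9.3
ee_pos: [0.6203, -0.1288, 0.1549]
tcp_rot: [-180.0, 0.1, 2.3]
wrist_force: [1.5, 0.3, 0.8]
opening: -0.0001
grasp_force: 0.0
```

Emit:
{"fn": "servo_tool", "kwargs": {"moves": [[[0,0,0],[0,0,0.003],0],[[0,0,0],[0,0,0.003],0]]}}

```text
time: 9.5
ee_pos: [0.6217, -0.1291, 0.1519]
tcp_rot: [180.0, -0.1, 2.3]
wrist_force: [0.2, 0.4, -0.4]
opening: -0.0003
grasp_force: 0.0
```

Emit:
{"fn": "servo_tool", "kwargs": {"moves": [[[0,0,0],[0,0,0.003],0],[[0,0,0],[0,0,0.003],0]]}}

```text
time: 9.7
ee_pos: [0.6222, -0.1291, 0.1457]
tcp_rot: [180.0, -0.2, 2.3]
wrist_force: [4.1, 0.3, 8.9]
opening: -0.0005
grasp_force: 4.2
```

Contact on the grip at about 9 N. Pushing down at 0.05 m/s and following the arc.

Emit:
{"fn": "servo_tool", "kwargs": {"moves": [[[0,0,0],[0.002,0,0.004],0],[[0,0,0],[0.002,0,0.005],0],[[0,0,0],[0.002,0,0.005],0],[[0,0,0],[0.002,0,0.005],0]]}}

```text
time: 10.1
ee_pos: [0.631, -0.1289, 0.1275]
tcp_rot: [179.9, -0.3, 2.3]
wrist_force: [4.3, -0.8, 7.3]
opening: -0.0001
grasp_force: 4.0
```

```bash
cat >> h.py <<'E'
def deck():
    for cam in ['scene','top']:
        c,p,d,W=pts(cam)
        R=np.array([.9992,.0401]); rel=W[:,:2]-[.379,.1]; lx=rel@R; ly=rel@[-.0401,.9992]
        # bare deck strip right of carton: local y -0.13..-0.105
        s=(ly<-.108)&(ly>-.125)&(lx>.05)&(lx<.22)&(W[:,2]>.03)&(W[:,2]<.2)
        print(cam,'deck slope',s.sum(),np.polyfit(lx[s],W[s,2],1).round(3))
        t=(abs(ly+.18)<.018)&(lx>.115)&(lx<.21)&(W[:,2]>.06)
        for a in np.arange(.12,.21,.01):
            m=t&(abs(lx-a)<.005)
            if m.sum()>3: print('  tab',a.round(3),m.sum(),np.percentile(W[m,2],[50,90]).round(4))
E
python3 - <<'E'
from h import *
deck(); o=get_obs(); print(o['time'],o['ee_pos'],o['wrist_force'])
c,p,d=snap('scene'); b=cv2.resize(p[120:240,260:420],(800,600),interpolation=cv2.INTER_CUBIC); cv2.imwrite('pics/s4.png',b[:,:,::-1])
E
```

```text
scene deck slope 162 [0.384 0.05 ]
  tab 0.12 61 [0.1142 0.6316]
  tab 0.13 58 [0.169  0.6307]
  tab 0.14 86 [0.172  0.6277]
  tab 0.15 78 [0.1735 0.6245]
  tab 0.16 77 [0.1759 0.6169]
  tab 0.17 116 [0.1782 0.6238]
  tab 0.18 134 [0.6219 0.6296]
  tab 0.19 158 [0.6232 0.6329]
  tab 0.2 157 [0.6164 0.6345]
top deck slope 118 [0.351 0.055]
  tab 0.12 173 [0.6243 0.63  ]
  tab 0.13 166 [0.6221 0.6287]
  tab 0.14 152 [0.6193 0.6272]
  tab 0.15 136 [0.6186 0.6251]
  tab 0.16 156 [0.6128 0.6225]
  tab 0.17 170 [0.6196 0.6228]
  tab 0.18 137 [0.6254 0.6285]
  tab 0.19 137 [0.6299 0.6323]
  tab 0.2 105 [0.6326 0.6337]
10.2 [ 0.63067404 -0.12882385  0.12655759] [2.73081604 0.06085725 3.15852999]
```

View pics/s4.png

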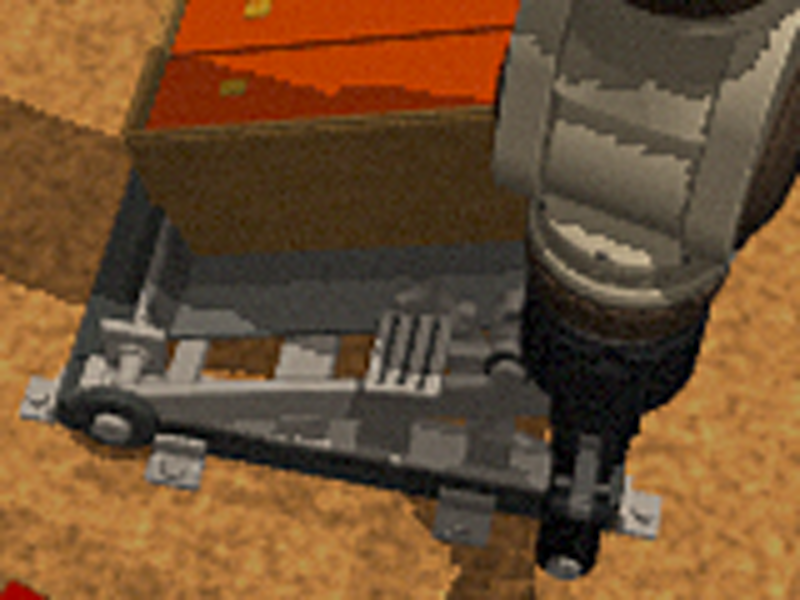

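The crop shows the fingers on the grip at (580,490), the tab still tipped at (410,350), and the deck slope down to about 0.36, so it's already past the lock angle. Continuing.

Emit:
{"fn": "servo_tool", "kwargs": {"moves": [[[0,0,0],[0.002,0,0.005],0],[[0,0,0],[0.0018,0,0.005],0],[[0,0,0],[0.0018,0,0.005],0],[[0,0,0],[0.0016,0,0.005],0],[[0,0,0],[0.0016,0,0.005],0],[[0,0,0],[0.0014,0,0.005],0]]}}

```text
time: 10.85
ee_pos: [0.641, -0.1286, 0.097]
tcp_rot: [179.9, -0.2, 2.3]
wrist_force: [5.2, -0.8, 7.3]
opening: -0.0001
grasp_force: 3.4
```

Emit:
{"fn": "servo_tool", "kwargs": {"moves": [[[0,0,0],[0.0012,0,0.005],0],[[0,0,0],[0.001,0,0.005],0],[[0,0,0],[0.001,0,0.005],0],[[0,0,0],[0.001,0,0.005],0],[[0,0,0],[0.0008,0,0.005],0],[[0,0,0],[0.0006,0,0.005],0]]}}

```text
time: 11.45
ee_pos: [0.6463, -0.1283, 0.0667]
tcp_rot: [180.0, -0.2, 2.3]
wrist_force: [4.2, 0.8, 5.8]
opening: 0.0004
grasp_force: 2.8
```

Emit:
{"fn": "servo_tool", "kwargs": {"moves": [[[0,0,0],[0.0005,0,0.005],0],[[0,0,0],[0.0004,0,0.005],0],[[0,0,0],[0.0003,0,0.005],0],[[0,0,0],[0.0002,0,0.005],0],[[0,0,0],[0,0,0.004],0]]}}

```text
time: 11.95
ee_pos: [0.6474, -0.1281, 0.0423]
tcp_rot: [180.0, -0.1, 2.3]
wrist_force: [3.9, 0.3, 4.4]
opening: 0.0001
grasp_force: 2.4
```

Emit:
{"fn": "servo_tool", "kwargs": {"moves": [[[0,0,0],[0,0,0.002],0],[[0,0,0],[0,0,0.002],0]]}}

```text
time: 12.15
ee_pos: [0.6466, -0.128, 0.0377]
tcp_rot: [180.0, -0.0, 2.3]
wrist_force: [2.3, -1.0, 4.5]
opening: 0.0002
grasp_force: 2.1
```

Emit:
{"fn": "servo_tool", "kwargs": {"moves": [[[0,0,0],[0,0,0.002],0],[[0,0,0],[0,0,0.001],0]]}}

```text
time: 12.35
ee_pos: [0.6464, -0.128, 0.0345]
tcp_rot: [180.0, -0.0, 2.3]
wrist_force: [1.2, 0.7, 11.1]
opening: -0.0001
grasp_force: 5.6
```

Emit:
{"fn": "servo_tool", "kwargs": {"moves": [[[0,0,0],[0,0,0.001],0],[[0,0,0],[0,0,0],0]]}}

```text
time: 12.55
ee_pos: [0.6464, -0.1281, 0.0345]
tcp_rot: [180.0, -0.0, 2.3]
wrist_force: [0.8, -0.1, 10.2]
opening: 0.0002
grasp_force: 5.0
```

Emit:
{"fn": "servo_tool", "kwargs": {"moves": [[[0,0,0],[0,0,0.002],0],[[0,0,0],[0,0,0],0]]}}

```text
time: 12.75
ee_pos: [0.6466, -0.1281, 0.0343]
tcp_rot: [180.0, -0.1, 2.3]
wrist_force: [-4.2, 1.4, 21.1]
opening: 0.0
grasp_force: 10.5
```

The height holds at 0.034 while the force rises to 21 N, so the arm is on its stops. Lifting off and checking.

Emit:
{"fn": "servo_tool", "kwargs": {"moves": [[[0,0,0],[0,0,-0.005],0],[[0,0,0],[0,0,-0.02],0],[[0,0,0],[0,0,-0.04],0],[[0,0,0],[0,0,-0.04],0],[[0,0,0],[0,0.02,-0.04],0],[[0,0,0],[-0.03,0.03,-0.03],0],[[0,0,0],[-0.03,0.03,-0.01],0],[[0,0,0],[-0.03,0.03,0],0],[[0,0,0],[-0.03,0.03,0],0],[[0,0,0],[0,0,0],0],[[0,0,0],[0,0,0],0]]}}

```text
time: 13.85
ee_pos: [0.532, -0.272, 0.2147]
tcp_rot: [-179.9, 0.1, 2.2]
wrist_force: [-0.1, 0.2, -0.2]
opening: -0.0001
grasp_force: 0.0
```

Run:
```python
from h import *
o=get_obs(); print(o['time'],o['ee_pos'],o['wrist_force'])
for cam in ['scene','top','wrist']:
    c,p,d,W=pts(cam)
    rel=W[:,:2]-[.379,.1]; lx=rel@[.9992,.0401]; ly=rel@[-.0401,.9992]; z=W[:,2]
    s=(ly<-.108)&(ly>-.125)&(lx>.05)&(lx<.22)&(z>.03)&(z<.2)
    if s.sum()>20: print(cam,'deck',s.sum(),np.polyfit(lx[s],z[s],1).round(3))
    t=(abs(ly+.18)<.018)&(lx>.16)&(lx<.22)&(z>.06)&(z<.13)
    for a in np.arange(.165,.22,.008):
        m=t&(abs(lx-a)<.004)
        if m.sum()>3: print('  tab',a.round(3),m.sum(),np.median(z[m]).round(4))
    g=(abs(ly+.22)<.03)&(abs(lx-.262)<.012)&(z>.03)&(z<.2)
    if g.any(): print('  grip top',np.percentile(z[g],90).round(4))
    for n in ['knife','tape_roll','slim_box']:
        r=mark_of(n,cam)[:1]
        if r: print(' ',n,round(r[0]['score'],2),w(c,r[0]['xyz']).round(3))
c,p,d=snap('scene'); b=cv2.resize(p[100:310,220:420],(700,600),interpolation=cv2.INTER_CUBIC); cv2.imwrite('pics/s5.png',b[:,:,::-1])
```

```text
13.85 [ 0.53202073 -0.27200188  0.21473364] [-0.05840019  0.24735894 -0.15131935]
scene deck 43 [-0.008  0.052]
  tab 0.165 15 0.1133
  tab 0.173 39 0.1136
  tab 0.181 38 0.1121
  tab 0.189 39 0.111
  tab 0.197 39 0.1091
  tab 0.205 27 0.1035
  tab 0.213 23 0.1014
  grip top 0.0668
  knife 0.86 [ 0.413 -0.191  0.008]
  tape_roll 0.89 [ 0.627 -0.269  0.004]
  slim_box 0.68 [ 0.462 -0.422  0.002]
top deck 437 [0.004 0.05 ]
  tab 0.165 32 0.1116
  tab 0.173 59 0.1126
  tab 0.181 49 0.112
  tab 0.189 44 0.1107
  tab 0.197 47 0.1081
  tab 0.205 19 0.1068
  tab 0.213 25 0.1022
  grip top 0.0658
  knife 0.7 [0.376 0.103 0.004]
  tape_roll 0.95 [ 0.624 -0.272  0.   ]
  slim_box 0.77 [ 0.456 -0.424 -0.001]
wrist deck 1473 [0.003 0.05 ]
  tab 0.165 61 0.1141
  tab 0.173 453 0.1139
  tab 0.181 494 0.1123
  tab 0.189 472 0.1107
  tab 0.197 509 0.1097
  tab 0.205 372 0.1063
  tab 0.213 290 0.101
  grip top 0.0652
  knife 0.9 [ 0.413 -0.189  0.002]
  slim_box 0.59 [ 0.458 -0.426 -0.001]
```

View pics/s5.png

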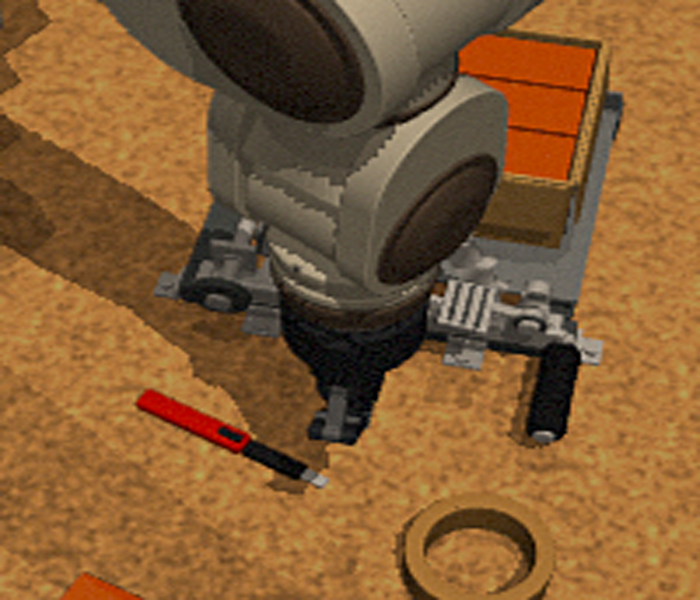

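The picture shows the stand level, with the grip down at (555,390) and the tab still tipped at (465,305). The knife and tape roll are where they were. Measured deck slope is ≈0.003, the grip top is at 0.065 m, and the pawl is at about 0.3. Handing in.

```bash
python3 -c "
from workcell import job_done
print(job_done())"
```

```text
the job is handed in; nothing more can be done
None
```

The job is handed in: the pawl was pressed clear and stayed free, the stand was pushed by its grip down onto its stops, and the carton is level; the knife, tape roll and loose box are where they lay.

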